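# Clamp the brass bush in the ratchet vice

### The arm

A 6-joint arm with a two-finger parallel gripper is mounted at the origin on the work surface. World frame = base frame: x ahead of the robot, y to its left, z up, the work surface at z = 0. Lengths are in m, angles in rad, forces in N, time in s.
With the tool pointing down it reaches from about 0.375 to 0.9 m from the base axis. Payload 3.1 kg.
Tool frame: the origin (TCP) lies between the finger pads; the fingertips stand robot.tip_extent ahead of it and the grasp point (between the pads) lies 3 mm ahead of it (robot.tip_extent is the distance from the TCP to the fingertips, in m); z points along the fingers, x is the direction in which the jaws open and shut, and the axes are right-handed (so a half turn about z gives the same grasp; the last joint's range is limited). The gripper opens to 87 mm and grips with 3 to 60 N. Pads are 19 mm wide; open, the fingers measure 117 mm over their backs; the gripper's body (75 mm by 190 mm) begins 51 mm behind the grasp point.
Start: joints at [-1.49, 0.527, 1.433, -0, 1.181, -0.178], TCP at [0.161, -0.604, 0.223] pointing down, gripper open.
Joint ranges: [-3.08, 3.08], [-0.75, 2.2], [0.22, 2.44], [-1.43, 4.57], [0, 2.65], [-2.85, 2.85]. Speed limits (rad/s): [2.79, 2.79, 3.14, 3.14, 3.14, 3.14].

### API

Orientations are given as a unit quaternion [x, y, z, w].
In Python, from rig import robot, cams gives the robot as it stands.
- The arm moves only by the tool carry_out, never from a script. Its argument "steps" is a list of rows, each a list of 3 entries, a list of its own where there are three numbers: the shift along the world's x, y, z in cm, then the turn about the world's z in degrees, then the closure, from 0 (fully open) to 1 (shut). In form: [[[dx, dy, dz], spin, fingers], ...]. A call has 1 to 10 rows; each row shifts and turns the pose as measured when the row begins; what a row does not reach is not made up. A row lasts 1/10 s, in which the tool goes at most 50 mm and 8.59 degrees, less where a joint would pass 70% of its speed; a pose out of reach is approached as far as the arm can. A call with a gripper value outside its range is refused whole. The fingers move at their own pace and stop on an object; "squeeze" is the grip in N (left out, the last holds). Time passes only in rows, so rows that do not move let the fingers close. It gives the time, the measured TCP pose, the force and the opening at its end, in the units of the state.
- robot.get_obs(): the state, without advancing time (a new reading comes with each control period).
- cams.camera(name): name is "scene" or "top" or "wrist"; returns a dict with "pixels" (400x640x3 uint8, red, green, blue), "fx", "fy", "cx", "cy" (pixels), "eye" and "rotation" of the camera in the world. Camera axes: x right, y up, looking along -z (the intrinsics and any distortion apply to the point x, -y, -z); pixel columns grow to the right and rows downward; lengths in m; the calibration is good to about 2 mm. A picture is of the moment at which its call begins. There is no depth.
- robot.hand_in(): hands the job in, once; it reports no verdict.
The state is a dict: "time": time; "q": joint angles; "joint_velocities": joint speeds; "joint_torque": joint torques, N m; "position": TCP position; "tool_rot": TCP orientation; "ft_force": force on the tool from outside, world axes, zero at the start; "moment": the same for the moment, N m; "grip_width": finger opening in m.
Only numpy, scipy, OpenCV 4.12 (cv2) and the standard library are available. Lean on these libraries where they do the work, as an engineer would, in place of code of your own. Each camera call takes 0.05 s, during which the arm holds its last target. There are 200 camera calls.

### The job

Stand the brass bush upright on the bed of the blue gauging vice, between the V block and the jaw, and let go of it without pressing it down hard or shoving the jaw. Then turn the red ratchet knob clockwise until the bush is clamped and the ratchet slips: stop once the white mark on the knob has clearly slipped past the white mark on the collar and stays so when you let go, but by less than a sixth of a turn, and leave the bush clamped. Leave the other things on the desk alone.

Things in the scene. Friction and masses are not known exactly. Their poses are not given: they have to be found in the camera images.
- brass_bush: Brass bush to be clamped: upright cylinder 24 mm diameter, 60 mm tall, about 0.1 kg, standing in one of the three pockets of the tray. Origin: centre of its underside; z along its axis.
- steel_bush: Steel bush, 24 mm diameter, 48 mm tall, standing in another pocket; leave it. Origin: centre of its underside.
- black_bush: Black plastic bush, 28 mm diameter, 55 mm tall, standing in another pocket; leave it. Origin: centre of its underside.
- tray: Fixed clear tray 200 (x) by 80 (y) by 16 mm high, walls and floor 3 mm, with three pockets in a row along its x, 66 mm apart, one bush in each. Origin: centre of its underside.
- vice: Fixed vice, blue base 74 (x) by 262 (y) by 18 mm. Origin: on the desk under the place where the axis of the clamped bush comes to lie. A steel V block on the -y side, top 40 mm above the desk: 90 degree V open to +y, apex at y = -17 mm, arms to x = +-17 mm. The jaw comes from +y. Grey gear housing (64 by 86 mm, top 66 mm above the desk) at y = 109 to 195 mm; knob axis at x = 0, y = 152 mm.
- bed: Aluminium pad 40 by 40 mm on the vice under the station, on which the bush must stand; its top is 20 mm above the desk. Origin: centre of its underside, 18 mm above the desk.
- jaw: Moving jaw, 22 mm wide, top 40 mm above the desk. Origin: centre of its flat front face, 31 mm above the desk, which looks along the vice's -y. At the start the face is 16.2 to 20.4 mm from the vice's origin, so the bush has 4.2 to 8.4 mm of play; clamped, about 12 mm. It moves 3 mm per radian of the collar, stays where it is left, and pushes the bush along the bed into the V.
- knob: Red ratchet knob, 40 mm diameter, 32 mm tall, upright axis. Origin: centre of its underside, 81 mm above the desk. Clockwise from above tightens: 1.4 to 2.8 rad from the start to contact, against about 0.15 N m of drag; then the torque rises within a few tenths of a radian to about 0.27 N m, where the knob slips at steady torque, a little less when stopped (clamp force 40 N, which stays when the knob is let go).
- knob_mark (a point): Outer end of the white line on the knob's top, 20 mm from the axis. Together with collar_mark it shows the slip: the two are in line (same direction from the axis) at the start. The knob's sleeve is springy: held at the set torque it is wound up by 0.13 rad (2.7 mm at the mark), which springs back when it is let go; the slip beyond that stays.
- collar_mark (a point): Inner end of the white line on the black collar (52 mm diameter, top 80 mm above the desk) under the knob, 20 mm from the axis. The collar turns with the knob and drives the jaw until the ratchet slips; then it stands still while the knob goes on. Neither rises or sinks.
- carton: Yellow carton 50 by 130 by 190 mm high, loose bystander. Origin: centre of its underside.
- stapler: Black stapler 36 by 130 by 41 mm high, loose bystander. Origin: centre of its underside.

How it is judged:
By the outcome, as a careful person would: the job done as asked, in the order asked, and still so for the second after the job is handed in, with the robot touching nothing.
It also fails if it takes over 72 s, if anything falls off the work surface, if the arm or the gripper's body presses on something with over 40 N, if the wrist force passes 120 N, or if a joint passes its speed limit or range.

## Working session

There is one attempt and no reset: what is moved stays moved. The work goes in short steps, Python scripts to look and compute and a tool call to move; the robot and the scene stay as the last step left them, time stands still between calls to the robot, and variables do not carry over. Pictures are saved under pics/ and viewed, about 8 in all and at most 12, crops included, and the job is handed in when it is done.

Besides the shell and the picture viewer there is one more tool, called after "Call:" in YAML: its name, and indented under it one key for each argument. carry_out: Moves the arm, as the interface text tells. Its arguments: {"type":"object","properties":{"steps":{"type":"array"},"squeeze":{"type":"number"}},"required":["steps"]}

```bash
ls; mkdir -p pics; python3 - <<'E'
from rig import robot,cams
import cv2
o=robot.get_obs();print(o, robot.tip_extent)
for n in ("top","scene"):
    c=cams.camera(n);cv2.imwrite(f"pics/{n}0.png",c["pixels"][...,::-1]);print(n,{k:v for k,v in c.items() if k!="pixels"})
E
```

```text
pics
{'time': 0.0, 'q': array([-1.48950546e+00,  5.28438960e-01,  1.43391405e+00,  1.19962140e-05,
        1.18137461e+00, -1.78492535e-01]), 'joint_velocities': array([-0.00083483, -0.0014433 , -0.00024964,  0.00090379,  0.00064087,
       -0.00091781]), 'joint_torque': array([-2.77496301e-04, -4.40042818e+01, -1.76595801e+01,  6.34020218e-02,
        5.83493756e-02, -1.58813668e-04]), 'position': array([ 0.16052055, -0.60327901,  0.2221846 ]), 'tool_rot': array([ 7.92737467e-01, -6.09562276e-01, -7.13156169e-04, -7.94332444e-04]), 'ft_force': array([0.57432101, 0.40268869, 0.48436619]), 'moment': array([ 0.00233039,  0.02042374, -0.06189148]), 'grip_width': 0.08712951644151386} 0.022
top {'fx': 462.8622932744028, 'fy': 462.8622932744028, 'cx': 313.78317694705987, 'cy': 196.885526494079, 'eye': array([0.46880745, 0.11244592, 1.58026475]), 'rotation': array([ 0.03750998, -0.02816872, -0.70346742,  0.70917777])}
scene {'fx': 518.8339035928624, 'fy': 518.8339035928624, 'cx': 311.9017817770108, 'cy': 200.93175965129169, 'eye': array([ 1.39174899, -0.42035332,  0.94014765]), 'rotation': array([0.36320884, 0.18279119, 0.4278437 , 0.80722766])}
```

View pics/top0.png

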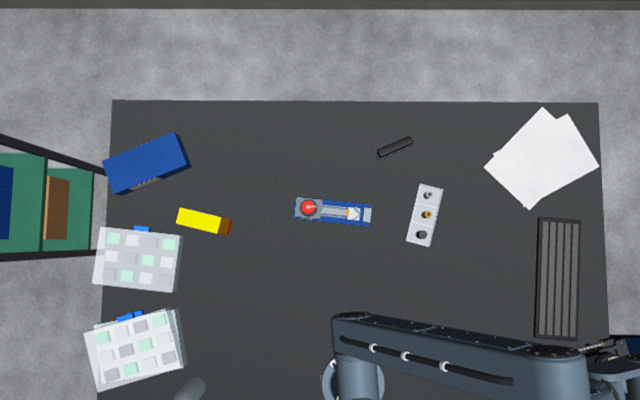

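View pics/scene0.png

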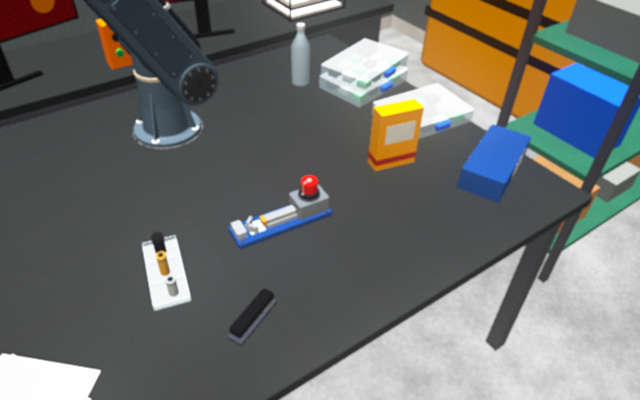

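Top: tray at about (425,215) with the brass bush in the middle (427,214), vice from (295,208) to (372,214) with its red knob at (308,207). Scene: confirms that the brass bush is in the middle pocket (162,262) and the knob is at (310,187).

```bash
cat > h.py <<'E'
import numpy as np,cv2
from scipy.spatial.transform import Rotation as R
from rig import robot,cams
def ray(c,u,v,z):
    d=R.from_quat(c["rotation"]).apply([(u-c["cx"])/c["fx"],-(v-c["cy"])/c["fy"],-1])
    return c["eye"]+d*(z-c["eye"][2])/d[2]
def proj(c,p):
    q=R.from_quat(c["rotation"]).inv().apply(np.asarray(p)-c["eye"])
    return np.array([c["cx"]-c["fx"]*q[0]/q[2],c["cy"]+c["fy"]*q[1]/q[2]])
def hsv(c): return cv2.cvtColor(np.ascontiguousarray(c["pixels"]),cv2.COLOR_RGB2HSV)
def blob(m,x0=0,y0=0,x1=640,y1=400):
    k=np.zeros_like(m);k[y0:y1,x0:x1]=m[y0:y1,x0:x1]
    n,l,s,ce=cv2.connectedComponentsWithStats(k);i=1+np.argmax(s[1:,4]);return ce[i],s[i],l==i
def save(c,name,box=None,f=1):
    im=c["pixels"][...,::-1]
    if box: im=im[box[1]:box[3],box[0]:box[2]]
    cv2.imwrite("pics/"+name,cv2.resize(im,None,fx=f,fy=f,interpolation=cv2.INTER_CUBIC))
E
python3 - <<'E'
from h import *
c=cams.camera("top");H=hsv(c)
b=blob(cv2.inRange(H,(10,100,80),(30,255,255)),400,180,450,250);print("brass",b[:2],ray(c,*b[0],.06))
r=blob(cv2.inRange(H,(0,120,80),(6,255,255)),280,180,340,240);print("knob",r[:2],ray(c,*r[0],.11))
B=blob(cv2.inRange(H,(100,120,50),(125,255,255)),280,180,390,240)
m=cv2.inRange(H,(100,120,50),(125,255,255));k=np.zeros_like(m);k[180:240,280:390]=m[180:240,280:390]
ys,xs=np.nonzero(k);rc=cv2.minAreaRect(np.c_[xs,ys].astype(np.float32));P=[ray(c,*p,.018) for p in cv2.boxPoints(rc)];print("base",P,np.mean(P,0))
m=cv2.inRange(H,(0,0,140),(180,60,255));k=blob(m,395,170,455,260);print("tray",k[:2])
ys,xs=np.nonzero(k[2]);rc=cv2.minAreaRect(np.c_[xs,ys].astype(np.float32));P=[ray(c,*p,.016) for p in cv2.boxPoints(rc)];print(P,np.mean(P,0))
save(c,"topcrop.png",(280,170,460,260),4)
E
```

```text
brass (array([427.40625, 213.71875]), array([424, 211,   8,   7,  32], dtype=int32)) [ 0.55777997 -0.23973592  0.06      ]
knob (array([307.66386555, 206.97478992]), array([302, 201,  13,  13, 119], dtype=int32)) [0.57332984 0.15169532 0.11      ]
base [array([0.54176268, 0.20519637, 0.018     ]), array([0.61712421, 0.19798298, 0.018     ]), array([ 0.59052027, -0.06407115,  0.018     ]), array([ 0.51556282, -0.05573985,  0.018     ])] [0.56624249 0.07084209 0.018     ]
tray (array([424.12165264, 214.11400153]), array([ 406,  183,   37,   64, 1307], dtype=int32))
[array([ 0.46853556, -0.17385519,  0.016     ]), array([ 0.66512184, -0.22386695,  0.016     ]), array([ 0.64560047, -0.30485274,  0.016     ]), array([ 0.44959183, -0.25402951,  0.016     ])] [ 0.55721242 -0.2391511   0.016     ]
```

View pics/topcrop.png

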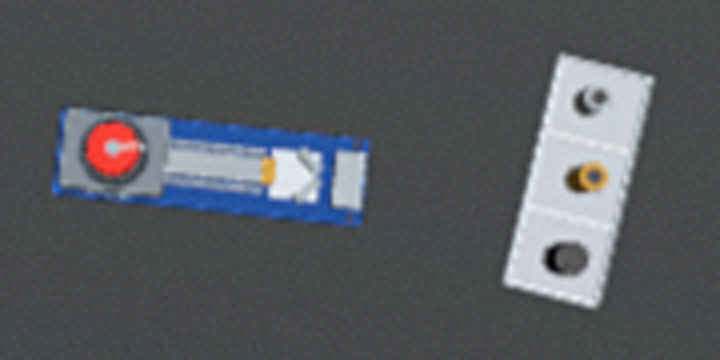

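Top crop: knob mark line points right (world -y, toward the jaw), jaw with V to its right, brass bush with dark bore in the middle pocket. Now I move above the tray, to look from close by.

Call:
carry_out:
  steps:
    - [[3.5,3.2,0],-3,0]
    - [[3.5,3.2,0],-3,0]
    - [[3.5,3.2,0],-3,0]
    - [[3.5,3.2,0],-3,0]
    - [[3.5,3.2,0],-3,0]
    - [[3.5,3.2,0],-3,0]
    - [[3.5,3.2,0],-3,0]
    - [[3.5,3.2,0],-3,0]
    - [[3.5,3.2,0],-3,0]
    - [[3.5,3.2,0],-3,0]

```text
time: 1.15
position: [0.5151, -0.2754, 0.2196]
tool_rot: [-0.594, 0.805, 0.001, -0.001]
ft_force: [-0.5, -0.9, 0.1]
grip_width: 0.0874
```

```bash
python3 - <<'E'
from h import *
c=cams.camera("wrist");o=robot.get_obs();print(o["time"],o["position"],o["ft_force"])
yaw=lambda o:np.degrees(np.arctan2(*R.from_quat(o["tool_rot"]).apply([1,0,0])[1::-1]))
print(yaw(o)); T=R.from_quat(o["tool_rot"]).inv()
print("cam in tool",T.apply(c["eye"]-o["position"]),(T*R.from_quat(c["rotation"])).as_matrix().round(2))
print({k:v for k,v in c.items() if k!="pixels"}, proj(c,(.5578,-.2397,.06)))
save(c,"w1.png")
E
```

```text
1.2 [ 0.52040925 -0.26960585  0.21977989] [ 4.09179595  2.10335039 -0.15760198]
-106.97620133502379
cam in tool [ 0.00676963 -0.07031632 -0.16188792] [[ 1.    0.   -0.  ]
 [ 0.   -0.96 -0.27]
 [-0.    0.27 -0.96]]
{'fx': 338.4656341697651, 'fy': 338.4656341697651, 'cx': 321.76072682544856, 'cy': 199.2132014966383, 'eye': array([ 0.58521719, -0.2974473 ,  0.38171412]), 'rotation': array([ 0.07889055, -0.10771974,  0.79715676, -0.58882412])} [272.54460948 153.44537337]
```

View pics/w1.png

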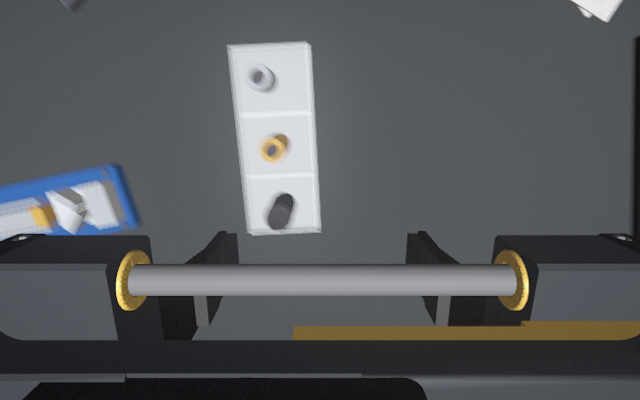

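Wrist (arm was still settling): brass bush at (272,148), as predicted from the top view to a few px. I let it settle and measure again.

Call:
carry_out:
  steps:
    - [[0,0,0],0,0]
    - [[0,0,0],0,0]
    - [[0,0,0],0,0]

```text
time: 1.5
position: [0.521, -0.2673, 0.2189]
tool_rot: [-0.597, 0.802, 0.002, 0.002]
ft_force: [0.6, -0.3, 0.7]
grip_width: 0.0871
```

```bash
cat >> h.py <<'E'
def yaw(o): return np.degrees(np.arctan2(*R.from_quat(o["tool_rot"]).apply([1,0,0])[1::-1]))
def st():
    o=robot.get_obs();print("t%.2f"%o["time"],"p",o["position"].round(4),"yaw %.1f"%yaw(o),"q6 %.2f"%o["q"][5],"F",o["ft_force"].round(1),"M",o["moment"].round(3),"w %.4f"%o["grip_width"]);return o
E
python3 - <<'E'
from h import *
o=st();c=cams.camera("wrist");H=hsv(c)
m=cv2.inRange(H,(10,90,60),(30,255,255));b=blob(m,240,100,310,200);print(b[:2])
ys,xs=np.nonzero(b[2]);
print("pred top/bottom",proj(c,(.5578,-.2397,.063)),proj(c,(.5578,-.2397,.003)))
save(c,"w2.png",(200,20,360,240),3.5 and 2.7)
E
```

```text
t1.50 p [ 0.521  -0.2673  0.2189] yaw -106.6 q6 1.19 F [ 0.6 -0.3  0.7] M [-0.007  0.024  0.004] w 0.0871
(array([288.19059406, 152.20544554]), array([274, 138,  28,  30, 404], dtype=int32))
pred top/bottom [283.30749997 157.40150258] [289.56280562 149.68208152]
```

View pics/w2.png

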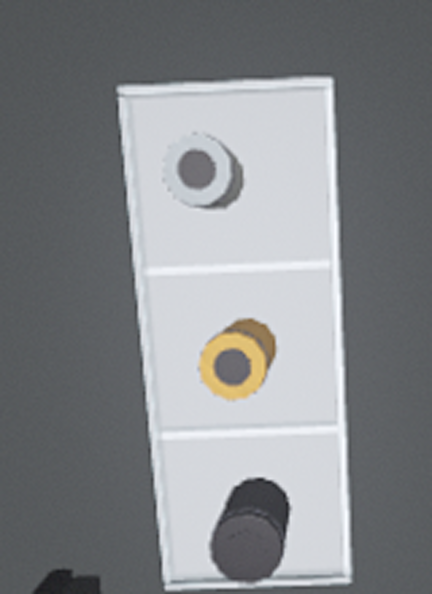

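Bush top ring centre at (286.7,155.6), 3 px from the top-camera estimate. I descend over it and check again.

Call:
carry_out:
  steps:
    - [[1.25,0.8,-3],0.8,0]
    - [[1.25,0.8,-3],0.8,0]
    - [[1.25,0.8,-3],0.8,0]
    - [[0,0,0],0,0]
    - [[0,0,0],0,0]
    - [[0,0,0],0,0]

```text
time: 2.15
position: [0.5548, -0.2534, 0.1293]
tool_rot: [-0.609, 0.793, -0.001, 0.002]
ft_force: [0.1, 0.3, 0.6]
grip_width: 0.0868
```

```bash
python3 - <<'E'
from h import *
o=st();c=cams.camera("wrist")
p=[.5585,-.2433,.063];print("pred",proj(c,p),"under tcp",proj(c,[*o["position"][:2],.063]))
save(c,"w3.png",(190,130,430,330),3)
E
```

```text
t2.15 p [ 0.5548 -0.2534  0.1293] yaw -105.0 q6 1.22 F [0.1 0.3 0.6] M [-0.001  0.02  -0.031] w 0.0868
pred [306.41813857 213.18756226] under tcp [321.51952343 214.54572236]
```

View pics/w3.png

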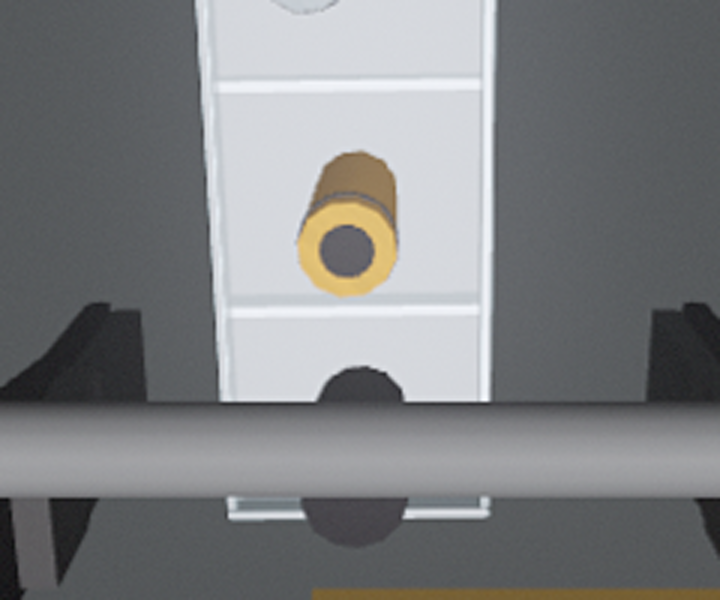

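Bush ring centre at (305.7,212.7), predicted (306.4,213.2), so its position (0.5585, -0.2433) holds. Moving over it, then down.

Call:
carry_out:
  steps:
    - [[0.4,1.0,-0.5],0.7,0]
    - [[0,0,0],0,0]
    - [[0,0,0],0,0]

```text
time: 2.5
position: [0.5601, -0.245, 0.1281]
tool_rot: [-0.613, 0.79, -0.004, 0.003]
ft_force: [-0.0, 0.2, -0.2]
grip_width: 0.0875
```

```bash
python3 -c "
from h import *
st()"
```

```text
t2.50 p [ 0.5601 -0.245   0.1281] yaw -104.4 q6 1.22 F [-0.   0.2 -0.2] M [ 0.044 -0.017  0.065] w 0.0875
```

Call:
carry_out:
  steps:
    - [[-0.1,0.1,-2.5],0,0]
    - [[0,0,-2.5],0,0]
    - [[0,0,-2.0],0,0]
    - [[0,0,0],0,0]
    - [[0,0,0],0,0]
    - [[0,0,0],0,0]

```text
time: 3.1
position: [0.5622, -0.2451, 0.061]
tool_rot: [-0.614, 0.789, -0.009, 0.004]
ft_force: [-0.0, -0.8, -0.2]
grip_width: 0.0873
```

```bash
python3 -c "
from h import *
st();st()"
```

```text
t3.10 p [ 0.5622 -0.2451  0.061 ] yaw -104.3 q6 1.22 F [-0.  -0.8 -0.2] M [ 0.095  0.049 -0.016] w 0.0873
t3.10 p [ 0.5622 -0.2451  0.061 ] yaw -104.3 q6 1.22 F [-0.  -0.8 -0.2] M [ 0.095  0.049 -0.016] w 0.0873
```

Call:
carry_out:
  steps:
    - [[-0.4,0.2,-0.8],0,0]
    - [[0,0,0],0,0]

```text
time: 3.3
position: [0.5591, -0.2436, 0.0546]
tool_rot: [-0.614, 0.789, -0.011, 0.005]
ft_force: [0.5, 0.1, -0.8]
grip_width: 0.0874
```

```bash
python3 -c "
from h import *
o=st();print(R.from_quat(o['tool_rot']).apply([0,0,1]))
c=cams.camera('wrist');print(proj(c,[.5585,-.2433,.063]),proj(c,[*o['position'][:2],.063]));save(c,'w4.png',(190,130,430,330),3)
st()"
```

```text
t3.30 p [ 0.5591 -0.2436  0.0546] yaw -104.2 q6 1.22 F [ 0.5  0.1 -0.8] M [ 0.094  0.081 -0.029] w 0.0874
[ 0.02079031 -0.01119663 -0.99972116]
[320.78413664 261.04384563] [321.13158353 259.87019473]
t3.35 p [ 0.5601 -0.2443  0.0553] yaw -104.2 q6 1.22 F [-0.4 -0.3  0.3] M [ 0.039 -0.038 -0.024] w 0.0867
```

View pics/w4.png

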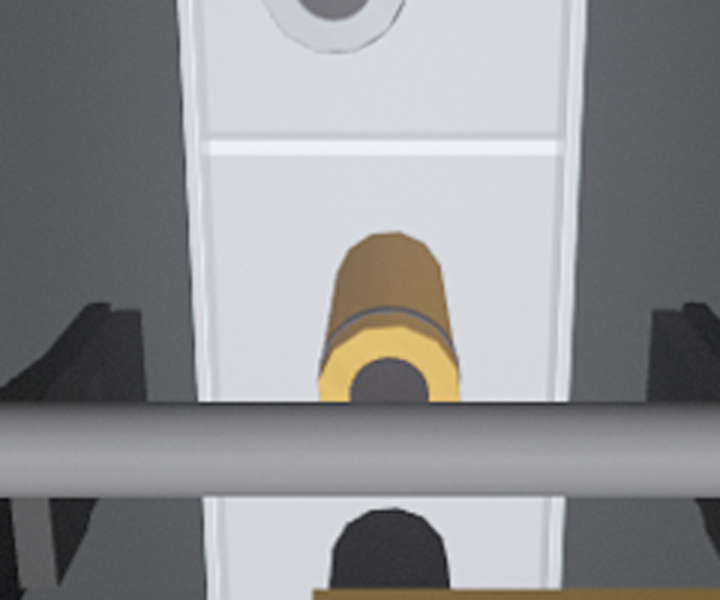

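Bush ring at (320,258), centred between the fingers (mid 321). Grip.

Call:
carry_out:
  steps:
    - [[0,0,0],0,1]
    - [[0,0,0],0,1]
    - [[0,0,0],0,1]
    - [[0,0,0],0,1]
    - [[0,0,0],0,1]
    - [[0,0,0],0,1]
  squeeze: 20

```text
time: 3.95
position: [0.561, -0.2449, 0.0566]
tool_rot: [-0.614, 0.789, -0.013, 0.006]
ft_force: [-0.1, -0.6, -0.1]
grip_width: 0.0472
```

```bash
python3 -c "
from h import *
o=st();print(R.from_quat(o['tool_rot']).apply([0,0,1]))"
```

```text
t3.95 p [ 0.561  -0.2449  0.0566] yaw -104.2 q6 1.22 F [-0.1 -0.6 -0.1] M [0.026 0.005 0.04 ] w 0.0472
[ 0.02521072 -0.0141122  -0.99958255]
```

Call:
carry_out:
  steps:
    - [[-0.1,0,-0.1],0,1]
    - [[0,0,0],0,1]
    - [[0,0,0],0,1]
    - [[0,0,0],0,1]
    - [[0,0,0],0,1]

```text
time: 4.45
position: [0.5599, -0.2448, 0.0554]
tool_rot: [-0.614, 0.789, -0.013, 0.006]
ft_force: [-0.5, 0.5, -0.6]
grip_width: 0.0232
```

```bash
python3 -c "
from h import *
o=st();print(R.from_quat(o['tool_rot']).apply([0,0,1]))"
```

```text
t4.45 p [ 0.5599 -0.2448  0.0554] yaw -104.3 q6 1.22 F [-0.5  0.5 -0.6] M [ 0.074  0.017 -0.031] w 0.0232
[ 0.02508843 -0.01378581 -0.99959018]
```

Gripped (23.2 mm). Lift and move to beside the vice for a close look.

Call:
carry_out:
  steps:
    - [[0,0,3],0,1]
    - [[0,0,4],0,1]
    - [[-0.5,3,4],1,1]
    - [[-1,4.3,0],2,1]
    - [[-1,4.3,0],2,1]
    - [[-1,4.3,0],2,1]
    - [[-1,4.3,0],2,1]
    - [[-0.5,4.3,0],0,1]
    - [[0,0,0],0,1]
    - [[0,0,0],0,1]

```text
time: 5.45
position: [0.5065, 0.0064, 0.1688]
tool_rot: [-0.675, 0.737, -0.014, 0.007]
ft_force: [-0.5, -0.3, -0.5]
grip_width: 0.0228
```

```bash
python3 - <<'E'
from h import *
o=st();print(R.from_quat(o['tool_rot']).apply([0,0,1]))
c=cams.camera('wrist');save(c,'w5.png',(120,0,520,280),2)
np.savez("c5.npz",**c)
th=np.radians(-5.7);k=np.array([.5733,.1517])
V=lambda x,y,z:[*(k+R.from_euler('z',th).as_matrix()[:2,:2]@[x,y-.152]),z]
for n,p in dict(apex=(0,-.017,.04),arm1=(.017,0,.04),arm2=(-.017,0,.04),jaw=(0,.018,.04),knob=(0,.152,.113)).items():print(n,((proj(c,V(*p))-[120,0])*2).round(1))
E
```

```text
t5.45 p [0.5065 0.0064 0.1688] yaw -95.1 q6 1.46 F [-0.5 -0.3 -0.5] M [-0.01   0.063  0.015] w 0.0228
[ 0.02994771 -0.01102242 -0.99949069]
apex [442.8 275.9]
arm1 [403.5 234.4]
arm2 [402.6 315.3]
jaw [360.8 274.9]
knob [-70.8 282.3]
```

View pics/w5.png

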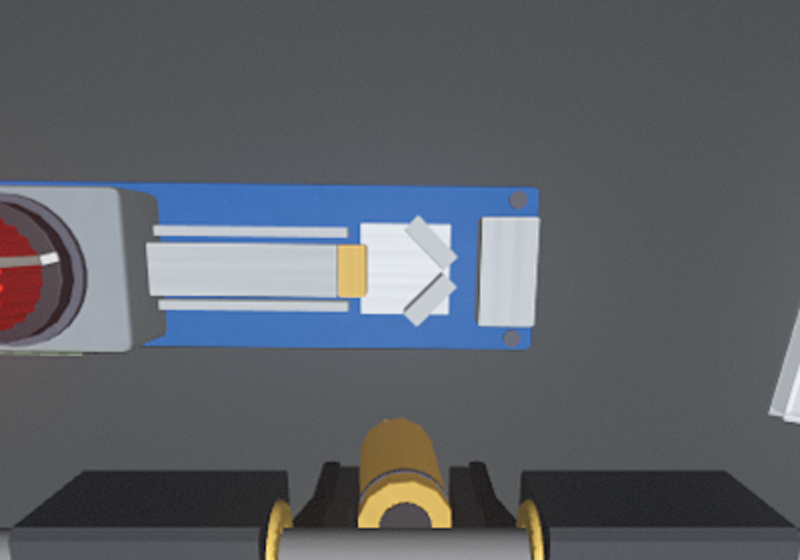

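V apex at crop (443,271), V arms symmetric about row 271.5, jaw front edge at (366,270), bed rows 222–315, held bush ring centre at about (403,517). I convert these into positions.

```bash
python3 - <<'E'
from h import *
c=dict(np.load("c5.npz"))
f=lambda u,v,z:ray(c,u/2+120,v/2,z).round(4)
print("apex",f(443,271.5,.04),"jaw",f(366.5,270.5,.04),"tips mid",f(418.5,271,.04),"tips",f(419,216,.04),f(418,326,.04))
print("bed",f(361,223,.02),f(450,223,.02),f(450,315,.02),f(361,315,.02),"mid",np.mean([f(361,223,.02),f(450,223,.02),f(450,315,.02),f(361,315,.02)],0))
print("bush top",f(403,517,.1764), "bottom edge far", f(401,420,.1164))
g=cv2.cvtColor(c["pixels"],cv2.COLOR_RGB2GRAY)
print("row across jaw",c["pixels"][135,285:312].tolist())
E
```

```text
apex [ 0.5583 -0.0167  0.04  ] jaw [0.5616 0.0158 0.04  ] tips mid [ 0.5595 -0.0063  0.04  ] tips [ 0.582  -0.0083  0.04  ] [ 0.5361 -0.0041  0.04  ]
bed [0.5818 0.0171 0.02  ] [ 0.5783 -0.0226  0.02  ] [ 0.5372 -0.0196  0.02  ] [0.5409 0.0213 0.02  ] mid [ 0.55955 -0.00095  0.02   ]
bush top [0.5067 0.006  0.1764] bottom edge far [0.5153 0.0054 0.1164]
row across jaw [[194, 200, 206], [193, 200, 206], [195, 202, 210], [161, 160, 162], [214, 182, 115], [226, 194, 116], [224, 192, 116], [221, 190, 113], [221, 190, 114], [221, 189, 113], [221, 189, 114], [221, 189, 113], [223, 191, 116], [222, 190, 116], [220, 188, 115], [222, 190, 116], [227, 195, 117], [200, 166, 95], [186, 176, 162], [224, 228, 236], [231, 236, 243], [230, 234, 241], [229, 234, 241], [229, 234, 241], [229, 234, 241], [230, 234, 241], [229, 233, 241]]
```

```bash
python3 - <<'E'
from h import *
c=dict(np.load("c5.npz"));px=c["pixels"]
print("rows 200-265 at col 321:",[(i,px[i,321].tolist()) for i in list(range(206,216))+list(range(230,263))])
t=np.linspace(0,2*np.pi,200)
for x in (.503,.505,.507,.509):
    circ=lambda z:min((proj(c,[x+.012*np.cos(a),.006+.012*np.sin(a),z]) for a in t),key=lambda p:p[1])
    print(x,"bottom far",circ(.1164),"top far",circ(.1764),"top c",proj(c,[x,.006,.1764]))
E
```

```text
rows 200-265 at col 321: [(206, [90, 92, 95]), (207, [89, 92, 96]), (208, [98, 94, 91]), (209, [123, 101, 65]), (210, [133, 103, 58]), (211, [129, 102, 56]), (212, [130, 103, 60]), (213, [129, 102, 57]), (214, [130, 104, 60]), (215, [129, 104, 58]), (230, [130, 103, 57]), (231, [131, 103, 55]), (232, [132, 102, 54]), (233, [121, 95, 54]), (234, [75, 69, 64]), (235, [85, 83, 86]), (236, [118, 105, 95]), (237, [131, 102, 52]), (238, [129, 101, 52]), (239, [129, 102, 54]), (240, [134, 103, 52]), (241, [183, 150, 77]), (242, [226, 192, 104]), (243, [224, 191, 105]), (244, [223, 189, 102]), (245, [222, 189, 103]), (246, [222, 188, 101]), (247, [221, 187, 101]), (248, [222, 189, 103]), (249, [224, 190, 101]), (250, [216, 181, 97]), (251, [133, 109, 73]), (252, [75, 74, 80]), (253, [81, 76, 80]), (254, [81, 76, 79]), (255, [82, 78, 80]), (256, [81, 77, 80]), (257, [81, 76, 79]), (258, [81, 76, 79]), (259, [80, 75, 78]), (260, [83, 79, 81]), (261, [79, 75, 77]), (262, [83, 79, 81])]
0.503 bottom far [321.40999571 210.48745492] top far [322.23658454 242.73394668] top c [322.05255868 265.3797285 ]
0.505 bottom far [321.14583041 207.58590393] top far [321.88178113 238.90150876] top c [321.70309847 261.67263264]
0.507 bottom far [320.88057193 204.6723457 ] top far [321.52499144 235.04761569] top c [321.35171421 257.94512636]
0.509 bottom far [320.61421348 201.74670554] top far [321.16619871 231.1720868 ] top c [320.99838997 254.19704064]
```

Bush stands vertical in the grip with its axis at (0.5043, 0.0062). The station is about (0.5598, -0.0003), the target 2 mm toward the jaw from it. Move over, stopping above the V.

Call:
carry_out:
  steps:
    - [[2.8,-0.2,-1],0,1]
    - [[2.8,-0.2,-1.5],-0.5,1]
    - [[0,0,-3],0,1]
    - [[0,0,0],0,1]
    - [[0,0,0],0,1]

```text
time: 6.0
position: [0.5671, -0.0051, 0.1129]
tool_rot: [-0.668, 0.744, -0.016, 0.008]
ft_force: [-0.1, -0.3, -0.4]
grip_width: 0.0228
```

```bash
python3 - <<'E'
from h import *
o=st();print(R.from_quat(o['tool_rot']).apply([0,0,1]))
c=cams.camera('wrist');save(c,'w6.png',(220,130,420,280),4)
np.savez("c6.npz",**c)
print("apex",(proj(c,[.5583,-.0167,.04])-[220,130])*4,"jaw",(proj(c,[.5616,.0165,.04])-[220,130])*4)
E
```

```text
t6.00 p [ 0.5671 -0.0051  0.1129] yaw -96.1 q6 1.48 F [-0.1 -0.3 -0.4] M [ 0.048 -0.06   0.013] w 0.0228
[ 0.03323956 -0.01294971 -0.99936352]
apex [468.71232221 378.54280511] jaw [286.86735819 380.19786843]
```

View pics/w6.png

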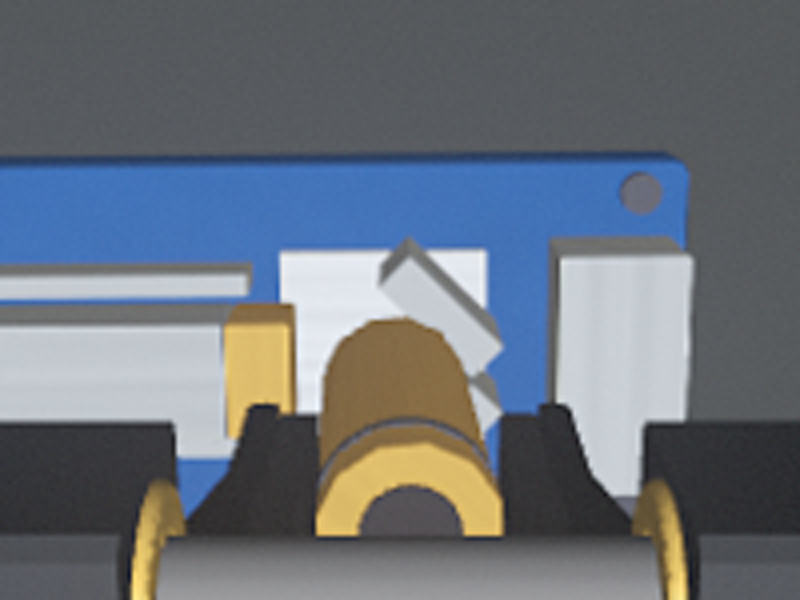

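Apex at crop (470,378) as predicted, jaw edge at (287–294,380), bush ring centre u 410, its far bottom edge at (395,318). I fit the bush axis.

```bash
cat >> h.py <<'E'
def fitbush(c,ztop,guess):
    "axis (x,y) from far top-ring edge row and ring left/right columns; prints bottom check"
    px=c["pixels"].astype(int);from scipy.optimize import fsolve
    H=hsv(c);ring=(cv2.inRange(H,(12,100,170),(28,255,255))>0)
    t=np.linspace(0,2*np.pi,241)
    def ell(x,y,z): return np.array([proj(c,[x+.012*np.cos(a),y+.012*np.sin(a),z]) for a in t])
    u0,v0=proj(c,[*guess,ztop]);r=int(u0)
    reg=np.zeros_like(ring);reg[int(v0)-32:int(v0)+8,r-32:r+32]=1
    ys,xs=np.nonzero(ring&(reg>0));top=ys[abs(xs-np.median(xs))<3].min()
    l,rr=xs.min(),xs.max();print("ring top row",top,"cols",l,rr)
    def e(p):
        E=ell(*p,ztop);m=E[:,1]<ys.max();return [E[:,1].min()-(top+.0),(E[m,0].min()+E[m,0].max())/2-(l+rr+1)/2]
    s=fsolve(e,guess);E=ell(*s,ztop-.06);print("bush",s.round(4),"bottom far predicted",E[E[:,1].argmin()].round(1));return s
E
python3 - <<'E'
from h import *
c=dict(np.load("c6.npz"));s=fitbush(c,.1205,(.5640,-.005))
for col in (318,320,322):
    print(col,[i for i in range(195,225) if c["pixels"][i,col,0].astype(int)-c["pixels"][i,col,2]>30][:1])
c=dict(np.load("c5.npz"));fitbush(c,.1764,(.505,.006))
E
```

```text
ring top row 241 cols 290 344
bush [ 0.5648 -0.0032] bottom far predicted [317.8 209.5]
318 [210]
320 [210]
322 [210]
ring top row 241 cols 299 344
bush [0.5039 0.0059] bottom far predicted [321.1 209.2]
```

Call:
carry_out:
  steps:
    - [[-0.5,0.75,-0.5],0,1]
    - [[0,0,0],0,1]

```text
time: 6.25
position: [0.5609, 0.0021, 0.1092]
tool_rot: [-0.668, 0.744, -0.016, 0.008]
ft_force: [-1.1, -0.5, -1.9]
grip_width: 0.0231
```

```bash
sed -i 's/r-32:r+32/r-26:r+26/' h.py; python3 - <<'E'
from h import *
o=st()
c=cams.camera('wrist');np.savez("c7.npz",**c);st()
p=o["position"];fitbush(c,p[2]+.0076,(p[0]-.0022,p[1]-.0004))
H=hsv(c)
print([ (i,c["pixels"][i,321].tolist()) for i in range(203,214)])
E
```

```text
t6.25 p [0.5609 0.0021 0.1092] yaw -96.2 q6 1.49 F [-1.1 -0.5 -1.9] M [-0.004  0.053 -0.002] w 0.0231
t6.30 p [0.5621 0.0017 0.1098] yaw -96.2 q6 1.49 F [ 0.8 -0.3 -0.6] M [0.014 0.042 0.006] w 0.0226
ring top row 241 cols 296 344
bush [0.5584 0.0026] bottom far predicted [320.  209.5]
[(203, [231, 236, 242]), (204, [233, 237, 244]), (205, [234, 239, 245]), (206, [234, 239, 245]), (207, [233, 238, 245]), (208, [229, 233, 239]), (209, [196, 193, 191]), (210, [132, 104, 66]), (211, [136, 111, 75]), (212, [137, 112, 76]), (213, [137, 111, 75])]
```

Call:
carry_out:
  steps:
    - [[0,0.08,-1.5],0,1]
    - [[0,0,0],0,1]

```text
time: 6.5
position: [0.5629, 0.0027, 0.0966]
tool_rot: [-0.668, 0.744, -0.019, 0.01]
ft_force: [0.1, 0.3, -0.8]
grip_width: 0.0232
```

```bash
python3 - <<'E'
from h import *
c=cams.camera('wrist');o=st();np.savez("c8.npz",**c)
p=o["position"];fitbush(c,p[2]+.0076,(p[0]-.0022,p[1]-.0004))
save(c,"w7.png",(240,150,400,270),5)
for n,q in dict(apex=[.5583,-.0167,.04],jaw=[.5616,.0165,.04],jawlow=[.5616,.0165,.022]).items(): print(n,(proj(c,q)-[240,150])*5)
E
```

```text
t6.55 p [0.564  0.0025 0.0976] yaw -96.2 q6 1.50 F [ 1.  -0.1 -0.4] M [ 0.02  -0.016  0.009] w 0.0231
ring top row 241 cols 296 345
bush [0.5606 0.0028] bottom far predicted [320.3 209.9]
apex [545.20578019 375.95213702]
jaw [301.31578811 378.42367493]
jawlow [307.70695511 341.9204202 ]
```

View pics/w7.png

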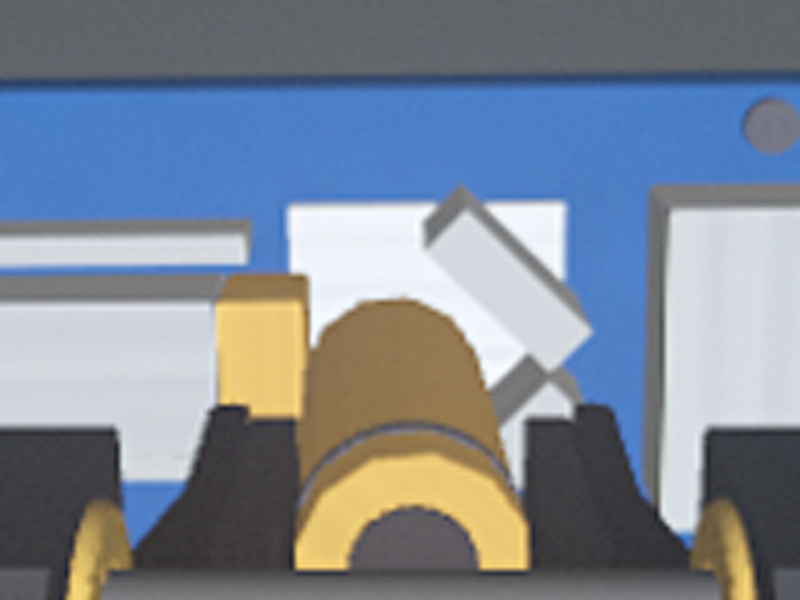

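Apex at (546,371), jaw edge at about (304,300), bush ring centred at u 412, so the bush axis is at (0.5606, 0.0022), within about 0.5 mm of the target. Descend.

Call:
carry_out:
  steps:
    - [[-0.05,0,-1.3],0,1]
    - [[0,0,-0.4],0,1]
    - [[0,0,0],0,1]

```text
time: 6.85
position: [0.5648, 0.0024, 0.0812]
tool_rot: [-0.668, 0.744, -0.021, 0.012]
ft_force: [-0.9, -0.1, -1.2]
grip_width: 0.023
```

```bash
python3 - <<'E'
from h import *
c=cams.camera('wrist');o=st();np.savez("c9.npz",**c)
p=o["position"];fitbush(c,p[2]+.0076,(p[0]-.0030,p[1]-.0004))
print("apex",proj(c,[.5586,-.0167,.04]))
E
```

```text
t6.90 p [0.5647 0.0024 0.0813] yaw -96.1 q6 1.50 F [-0.2 -0.4 -0.6] M [-0.003  0.066  0.003] w 0.0225
ring top row 240 cols 296 345
bush [0.5627 0.0025] bottom far predicted [320.2 209.9]
apex [350.88347369 235.2859368 ]
```

Call:
carry_out:
  steps:
    - [[-0.2,-0.02,-0.5],0,1]
    - [[0,0,0],0,1]

```text
time: 7.1
position: [0.5627, 0.0022, 0.0761]
tool_rot: [-0.668, 0.744, -0.021, 0.012]
ft_force: [0.5, 0.3, -1.3]
grip_width: 0.0229
```

```bash
python3 - <<'E'
from h import *
c=cams.camera('wrist');o=st();np.savez("c9.npz",**c)
p=o["position"];fitbush(c,p[2]+.0076,(p[0]-.0030,p[1]-.0004))
E
```

```text
t7.15 p [0.5633 0.0021 0.0765] yaw -96.1 q6 1.49 F [-0.7  0.3 -1.6] M [ 0.059  0.026 -0.017] w 0.0227
ring top row 240 cols 296 345
bush [0.5606 0.0023] bottom far predicted [320.2 209.8]
```

Call:
carry_out:
  steps:
    - [[-0.03,0,-0.25],0,1]
    - [[0,0,0],0,1]

```text
time: 7.35
position: [0.5632, 0.002, 0.074]
tool_rot: [-0.668, 0.744, -0.022, 0.012]
ft_force: [-0.3, 0.2, -1.4]
grip_width: 0.023
```

```bash
python3 -c "
from h import *
st()"
```

```text
t7.35 p [0.5632 0.002  0.074 ] yaw -96.1 q6 1.49 F [-0.3  0.2 -1.4] M [ 0.036  0.056 -0.032] w 0.0230
```

Call:
carry_out:
  steps:
    - [[-0.03,0,-0.15],0,1]
    - [[0,0,0],0,1]

```text
time: 7.55
position: [0.5633, 0.0019, 0.0726]
tool_rot: [-0.668, 0.744, -0.022, 0.013]
ft_force: [0.7, -0.5, -0.7]
grip_width: 0.0229
```

```bash
python3 - <<'E'
from h import *
c=cams.camera('wrist');o=st();save(c,"w8.png",(240,150,400,270),5)
p=o["position"];fitbush(c,p[2]+.0076,(p[0]-.0030,p[1]-.0004))
E
```

```text
t7.60 p [0.5633 0.0019 0.0727] yaw -96.1 q6 1.49 F [ 0.1  0.1 -0.7] M [ 0.027  0.062 -0.031] w 0.0229
ring top row 240 cols 296 345
bush [0.5611 0.002 ] bottom far predicted [320.2 210.1]
```

Call:
carry_out:
  steps:
    - [[-0.03,0,-0.12],0,1]
    - [[0,0,0],0,1]

```text
time: 7.8
position: [0.5643, 0.0018, 0.0725]
tool_rot: [-0.668, 0.744, -0.024, 0.014]
ft_force: [-0.5, 1.1, -0.6]
grip_width: 0.0233
```

Call:
carry_out:
  steps:
    - [[-0.03,0,-0.06],0,1]

```text
time: 7.9
position: [0.5646, 0.0018, 0.0723]
tool_rot: [-0.668, 0.744, -0.024, 0.014]
ft_force: [-0.1, 0.3, 3.2]
grip_width: 0.023
```

```bash
python3 -c "
from h import *
st()"
```

```text
t7.90 p [0.5646 0.0018 0.0723] yaw -96.1 q6 1.49 F [-0.1  0.3  3.2] M [ 0.155 -0.032 -0.005] w 0.0230
```

Contact (3 N, no further sinking). Release.

Call:
carry_out:
  steps:
    - [[0,0,0],0,0.3]
    - [[0,0,0],0,0.3]
    - [[0,0,0.1],0,0.3]
    - [[0,0,0],0,0.3]
    - [[0,0,0],0,0.3]

```text
time: 8.4
position: [0.5639, 0.0018, 0.0729]
tool_rot: [-0.668, 0.744, -0.024, 0.014]
ft_force: [-0.8, -0.4, 0.6]
grip_width: 0.0545
```

```bash
python3 - <<'E'
from h import *
c=cams.camera('wrist');o=st();save(c,"w9.png",(220,130,420,280),4)
fitbush(c,.080,(.561,.002))
E
```

```text
t8.45 p [0.5639 0.0018 0.0729] yaw -96.1 q6 1.49 F [-0.6  0.6  1. ] M [0.066 0.06  0.031] w 0.0574
ring top row 236 cols 294 340
bush [0.5637 0.0035] bottom far predicted [317.6 207.5]
```

View pics/w9.png

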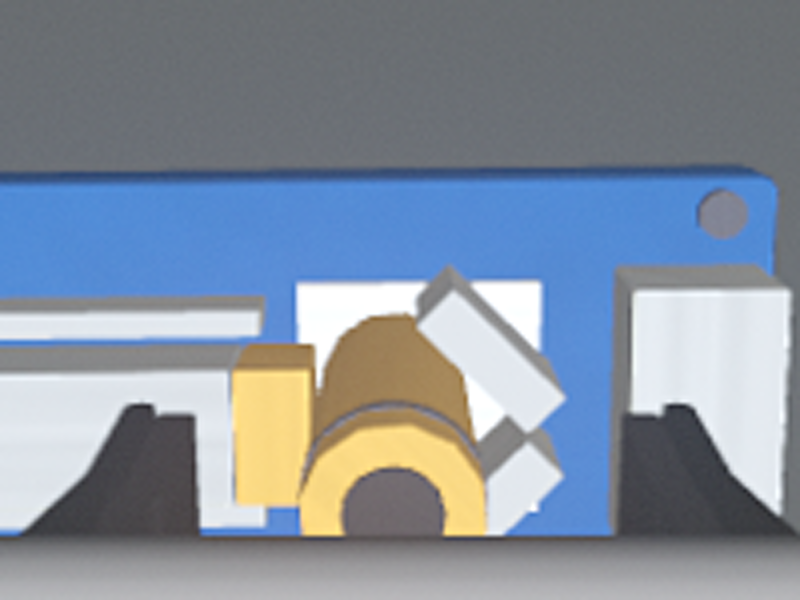

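The bush stands free on the bed in the V, with its ring centre at (318,258) and the jaw to its left. I lift clear, then go toward the knob while turning the wrist back to leave range for the clockwise turn.

Call:
carry_out:
  steps:
    - [[-0.1,0,2],0,0.3]
    - [[0,0,3],0,0.3]
    - [[0,0,4],0,0]
    - [[0,0,4],8.5,0]
    - [[0.5,2,0],8.5,0]
    - [[0.5,2,0],8.5,0]
    - [[0.5,2,0],8.5,0]
    - [[0.5,2,0],8.5,0]
    - [[0.5,2,0],8.5,0]
    - [[0.5,2,0],8.5,0]

```text
time: 9.45
position: [0.5913, 0.1236, 0.2082]
tool_rot: [0.951, -0.307, 0.015, -0.021]
ft_force: [-0.5, -0.7, 0.5]
grip_width: 0.0871
```

Call:
carry_out:
  steps:
    - [[0.5,2,0],8.5,0]
    - [[0.5,2,0],8.5,0]
    - [[0,0,0],8.5,0]
    - [[0,0,0],8.5,0]
    - [[0,0,0],8.5,0]
    - [[0,0,0],8.5,0]
    - [[0,0,0],8.5,0]
    - [[0,0,0],8.5,0]
    - [[0,0,0],8.5,0]
    - [[0,0,0],8.5,0]

```text
time: 10.45
position: [0.5989, 0.1688, 0.2057]
tool_rot: [0.905, 0.424, -0.005, -0.026]
ft_force: [-0.1, -0.0, 0.1]
grip_width: 0.0871
```

```bash
python3 - <<'E'
from h import *
o=st();print(R.from_quat(o['tool_rot']).apply([0,0,1]))
E
```

```text
t10.45 p [0.5989 0.1688 0.2057] yaw 50.2 q6 -0.82 F [-0.1 -0.   0.1] M [ 0.032 -0.183  0.014] w 0.0871
[-0.03192264  0.04233277 -0.99859345]
```

Call:
carry_out:
  steps:
    - [[0,0,0],8.5,0]
    - [[0,0,0],8.5,0]
    - [[0,0,0],8.5,0]
    - [[0,0,0],8.5,0]
    - [[0,0,0],8.5,0]
    - [[0,0,0],8.5,0]
    - [[0,0,0],0,0]
    - [[0,0,0],0,0]

```text
time: 11.25
position: [0.597, 0.1685, 0.2036]
tool_rot: [0.632, 0.775, -0.018, -0.022]
ft_force: [-0.6, 0.0, 0.1]
grip_width: 0.0866
```

```bash
python3 - <<'E'
from h import *
o=st();print(R.from_quat(o['tool_rot']).apply([0,0,1]))
c=cams.camera('wrist');H=hsv(c);np.savez("k1.npz",**c)
print("pred",proj(c,[.5748,.1516,.113]))
m=cv2.inRange(H,(0,100,60),(8,255,255))|cv2.inRange(H,(172,100,60),(180,255,255))
b=blob(m);print(b[:2]);
ys,xs=np.nonzero(b[2]);hull=cv2.convexHull(np.c_[xs,ys].astype(np.int32));print(cv2.minEnclosingCircle(hull))
save(c,"k1.png")
E
```

```text
t11.25 p [0.597  0.1685 0.2036] yaw 101.6 q6 -1.68 F [-0.6  0.   0.1] M [ 0.115 -0.151 -0.025] w 0.0866
[-5.73606452e-02 -3.63443064e-04 -9.98353457e-01]
pred [305.72077326 175.56359973]
(array([305.57193696, 174.1184545 ]), array([ 278,  147,   55,   56, 1967], dtype=int32))
((305.0, 174.5), 27.95094871520996)
```

```bash
cat >> h.py <<'E'
def marks(c,K=(.574,.1512)):
    px=c["pixels"].astype(float);A=np.radians(np.arange(0,360,1))
    def prof(rs,z):
        out=[]
        for a in A:
            p=np.array([proj(c,[K[0]+r*np.cos(a),K[1]+r*np.sin(a),z]) for r in rs],np.float32)
            s=cv2.remap(c["pixels"],p[:,:1],p[:,1:],cv2.INTER_LINEAR).reshape(-1,3).astype(float)
            out.append(s.min(1).mean())
        return np.array(out)
    for n,rs,z in (("knob",np.arange(.010,.0185,.001),.113),("collar",np.arange(.0215,.0255,.0005),.080)):
        f=prof(rs,z);i=np.argsort(-f)[:1][0];w=np.clip(f-np.median(f)-.4*(f.max()-np.median(f)),0,None)
        near=np.abs((np.arange(360)-i+180)%360-180)<15
        ang=np.degrees(np.angle((w*near*np.exp(1j*A)).sum()));print(n,"ang %.1f"%ang,"peak %.0f median %.0f"%(f.max(),np.median(f)), "other peaks",[int(k) for k in np.argsort(-f*(~near))[:2]],int((f*(~near)).max()))
E
python3 - <<'E'
from h import *
marks(dict(np.load("k1.npz")))
c=cams.camera("top");marks(c,(.5733,.1517))
E
```

```text
knob ang -76.5 peak 251 median 100 other peaks [242, 238] 113
collar ang -67.0 peak 252 median 120 other peaks [278, 240] 148
knob ang -77.5 peak 149 median 55 other peaks [268, 14] 109
collar ang -78.6 peak 158 median 76 other peaks [24, 25] 157
```

Call:
carry_out:
  steps:
    - [[-1.15,-0.85,-1.5],0,0]
    - [[-1.15,-0.85,-2],0,0]
    - [[0,0,-2],0,0]
    - [[0,0,0],0,0]
    - [[0,0,0],0,0]

```text
time: 11.85
position: [0.5746, 0.1508, 0.1488]
tool_rot: [0.635, 0.772, -0.017, -0.021]
ft_force: [0.4, 0.1, 0.5]
grip_width: 0.0872
```

```bash
python3 - <<'E'
from h import *
o=st();print(R.from_quat(o['tool_rot']).apply([0,0,1]))
c=cams.camera('wrist');H=hsv(c);np.savez("k2.npz",**c)
print("pred",proj(c,[.574,.1512,.113]),"tcp at .113",proj(c,[*o["position"][:2],.113]))
m=cv2.inRange(H,(0,100,60),(8,255,255))|cv2.inRange(H,(172,100,60),(180,255,255))
b=blob(m);print(b[:2]);marks(c)
E
```

```text
t11.85 p [0.5746 0.1508 0.1488] yaw 101.2 q6 -1.70 F [0.4 0.1 0.5] M [ 0.073 -0.201 -0.002] w 0.0872
[-5.30059139e-02  5.05825291e-04 -9.98594070e-01]
pred [323.39133902 226.95056752] tcp at .113 [322.52160455 227.7428043 ]
(array([322.75730902, 223.17447344]), array([ 289,  188,   67,   72, 3181], dtype=int32))
knob ang -76.0 peak 250 median 88 other peaks [297, 231] 103
collar ang -51.6 peak 250 median 104 other peaks [281, 280] 217
```

Call:
carry_out:
  steps:
    - [[0,0,-2.2],0,0]
    - [[0,0,-1.9],0,0]
    - [[0,0,0],0,0]

```text
time: 12.2
position: [0.5784, 0.1514, 0.1111]
tool_rot: [0.635, 0.772, -0.013, -0.017]
ft_force: [-0.4, 0.3, -0.4]
grip_width: 0.0869
```

```bash
python3 - <<'E'
from h import *
o=st();print(R.from_quat(o['tool_rot']).apply([0,0,1]))
E
```

```text
t12.20 p [0.5784 0.1514 0.1111] yaw 101.1 q6 -1.70 F [-0.4  0.3 -0.4] M [ 0.094 -0.13  -0.055] w 0.0869
[-0.04381872  0.00115561 -0.99903883]
```

Call:
carry_out:
  steps:
    - [[-0.45,0,-0.35],0,1]
    - [[0,0,0],0,1]
    - [[0,0,0],0,1]
    - [[0,0,0],0,1]
  squeeze: 30

```text
time: 12.6
position: [0.5763, 0.1519, 0.1114]
tool_rot: [0.635, 0.772, -0.011, -0.015]
ft_force: [0.2, 0.4, -0.2]
grip_width: 0.0627
```

```bash
python3 -c "
from h import *
st()"
```

```text
t12.60 p [0.5763 0.1519 0.1114] yaw 101.1 q6 -1.70 F [ 0.2  0.4 -0.2] M [ 0.114 -0.207 -0.019] w 0.0627
```

Call:
carry_out:
  steps:
    - [[-0.25,-0.05,-0.4],0,1]
    - [[0,0,0],0,1]
    - [[-0.05,0,-0.05],0,1]
    - [[0,0,0],0,1]
    - [[0,0,0],0,1]

```text
time: 13.1
position: [0.5742, 0.1514, 0.108]
tool_rot: [0.635, 0.772, -0.01, -0.014]
ft_force: [0.4, -0.8, 0.4]
grip_width: 0.0387
```

```bash
python3 -c "
from h import *
st()"
```

```text
t13.10 p [0.5742 0.1514 0.108 ] yaw 101.1 q6 -1.70 F [ 0.4 -0.8  0.4] M [ 0.116 -0.137 -0.012] w 0.0387
```

Call:
carry_out:
  steps:
    - [[0,0,0],-5,1]
    - [[0,0,0],-5,1]
    - [[0,0,0],-5,1]
    - [[0,0,0],-5,1]
    - [[0,0,0],-5,1]
    - [[0,0,0],-5,1]
    - [[0,0,0],-5,1]
    - [[0,0,0],-5,1]

```text
time: 13.9
position: [0.5742, 0.151, 0.108]
tool_rot: [0.866, 0.499, -0.006, -0.016]
ft_force: [0.0, -0.6, 0.3]
grip_width: 0.0383
```

```bash
python3 -c "
from h import *
o=st();print(R.from_quat(o['tool_rot']).apply([0,0,1]))"
```

```text
t13.90 p [0.5742 0.151  0.108 ] yaw 59.9 q6 -1.01 F [ 0.  -0.6  0.3] M [ 0.098 -0.176  0.213] w 0.0383
[-0.02553182  0.02202582 -0.99943133]
```

Call:
carry_out:
  steps:
    - [[0,0,0],-5,1]
    - [[0,0,0],-5,1]
    - [[0,0,0],-5,1]
    - [[0,0,0],-5,1]
    - [[0,0,0],-5,1]
    - [[0,0,0],-5,1]

```text
time: 14.5
position: [0.5741, 0.1509, 0.108]
tool_rot: [0.968, 0.249, -0.002, -0.016]
ft_force: [-0.4, 0.3, 0.5]
grip_width: 0.0387
```

```bash
python3 -c "
from h import *
o=st()"
```

```text
t14.50 p [0.5741 0.1509 0.108 ] yaw 28.9 q6 -0.48 F [-0.4  0.3  0.5] M [-0.015 -0.16   0.178] w 0.0387
```

Call:
carry_out:
  steps:
    - [[0,0,0],-4,1]
    - [[0,0,0],-4,1]

```text
time: 14.7
position: [0.574, 0.1508, 0.108]
tool_rot: [0.984, 0.179, -0.001, -0.016]
ft_force: [-0.9, -0.1, 0.9]
grip_width: 0.0384
```

```bash
python3 -c "
from h import *
o=st()"
```

```text
t14.70 p [0.574  0.1508 0.108 ] yaw 20.6 q6 -0.33 F [-0.9 -0.1  0.9] M [-0.082 -0.168  0.156] w 0.0384
```

Call:
carry_out:
  steps:
    - [[0,0,0],-4,1]
    - [[0,0,0],-4,1]

```text
time: 14.9
position: [0.574, 0.1508, 0.108]
tool_rot: [0.994, 0.108, 0.001, -0.016]
ft_force: [-0.9, -0.8, 0.7]
grip_width: 0.0385
```

```bash
python3 -c "
from h import *
o=st();cams.camera('top');st()"
```

```text
t14.90 p [0.574  0.1508 0.108 ] yaw 12.4 q6 -0.19 F [-0.9 -0.8  0.7] M [-0.042 -0.241  0.189] w 0.0385
t14.95 p [0.574  0.1508 0.108 ] yaw 12.3 q6 -0.19 F [ 0.8 -0.4  1. ] M [-0.082 -0.252  0.141] w 0.0386
```

Call:
carry_out:
  steps:
    - [[0,0,0],-4,1]
    - [[0,0,0],-4,1]

```text
time: 15.15
position: [0.5739, 0.1508, 0.108]
tool_rot: [0.999, 0.037, 0.002, -0.016]
ft_force: [0.1, 0.4, 0.8]
grip_width: 0.0385
```

```bash
python3 -c "
from h import *
o=st();cams.camera('top');st()"
```

```text
t15.15 p [0.5739 0.1508 0.108 ] yaw 4.2 q6 -0.05 F [0.1 0.4 0.8] M [-0.008 -0.144  0.137] w 0.0385
t15.20 p [0.5739 0.1508 0.108 ] yaw 4.1 q6 -0.04 F [-0.2  0.2  0.9] M [-0.035 -0.19   0.155] w 0.0389
```

Call:
carry_out:
  steps:
    - [[0,0,0],-4,1]
    - [[0,0,0],-4,1]

```text
time: 15.4
position: [0.5739, 0.1507, 0.108]
tool_rot: [0.999, -0.034, 0.003, -0.015]
ft_force: [-0.3, 0.6, 0.5]
grip_width: 0.0385
```

```bash
python3 -c "
from h import *
o=st();cams.camera('top');st()"
```

```text
t15.40 p [0.5739 0.1507 0.108 ] yaw -3.9 q6 0.09 F [-0.3  0.6  0.5] M [-0.04  -0.165  0.124] w 0.0385
t15.45 p [0.5739 0.1507 0.108 ] yaw -4.0 q6 0.10 F [-0.7 -0.4  0.4] M [-0.103 -0.147  0.116] w 0.0386
```

Call:
carry_out:
  steps:
    - [[0,0,0],-4,1]
    - [[0,0,0],-4,1]

```text
time: 15.65
position: [0.5738, 0.1507, 0.108]
tool_rot: [0.995, -0.103, 0.004, -0.015]
ft_force: [0.5, 0.2, 1.0]
grip_width: 0.0386
```

```bash
python3 -c "
from h import *
o=st();cams.camera('top');st()"
```

```text
t15.65 p [0.5738 0.1507 0.108 ] yaw -11.8 q6 0.24 F [0.5 0.2 1. ] M [-0.062 -0.066  0.18 ] w 0.0386
t15.70 p [0.5738 0.1507 0.108 ] yaw -11.9 q6 0.24 F [ 0.3 -0.4  0.2] M [-0.016 -0.132  0.16 ] w 0.0389
```

Call:
carry_out:
  steps:
    - [[0,0,0],-4,1]
    - [[0,0,0],-4,1]

```text
time: 15.9
position: [0.5737, 0.1507, 0.108]
tool_rot: [0.985, -0.171, 0.005, -0.015]
ft_force: [-0.1, -0.3, 0.3]
grip_width: 0.0385
```

```bash
python3 -c "
from h import *
o=st();c=cams.camera('top');st();save(c,'t2.png',(290,190,380,235),8)
w=cams.camera('wrist');np.savez('w10.npz',**w);save(w,'w10.png')
print(proj(w,[.56,.002,.08]),proj(w,[.56,.014,.04]))"
```

```text
t15.90 p [0.5737 0.1507 0.108 ] yaw -19.7 q6 0.38 F [-0.1 -0.3  0.3] M [-0.051 -0.1    0.246] w 0.0385
t15.95 p [0.5737 0.1507 0.108 ] yaw -19.8 q6 0.38 F [-0.2 -0.3  0.1] M [-0.067 -0.054  0.243] w 0.0385
[372.7531126  429.13902636] [360.70154119 373.38058525]
```

Call:
carry_out:
  steps:
    - [[0,0,0],-4,1]
    - [[0,0,0],-4,1]

```text
time: 16.2
position: [0.5737, 0.1507, 0.108]
tool_rot: [0.972, -0.236, 0.006, -0.014]
ft_force: [-0.6, 0.6, 1.4]
grip_width: 0.0387
```

```bash
python3 -c "
from h import *
o=st();cams.camera('top');st()"
```

```text
t16.20 p [0.5737 0.1507 0.108 ] yaw -27.3 q6 0.51 F [-0.6  0.6  1.4] M [-0.016 -0.088  0.22 ] w 0.0387
t16.25 p [0.5736 0.1508 0.108 ] yaw -27.4 q6 0.51 F [ 0.1 -0.8  0.7] M [-0.041 -0.106  0.254] w 0.0387
```

Call:
carry_out:
  steps:
    - [[0,0,0],-4,1]
    - [[0,0,0],-4,1]

```text
time: 16.45
position: [0.5736, 0.1508, 0.108]
tool_rot: [0.953, -0.302, 0.006, -0.013]
ft_force: [-1.2, -0.3, 1.1]
grip_width: 0.0387
```

```bash
python3 -c "
from h import *
o=st();cams.camera('top');st()"
```

```text
t16.45 p [0.5736 0.1508 0.108 ] yaw -35.1 q6 0.65 F [-1.2 -0.3  1.1] M [-0.025 -0.046  0.215] w 0.0387
t16.50 p [0.5736 0.1508 0.108 ] yaw -35.2 q6 0.66 F [ 0.7 -0.   1.6] M [-0.047 -0.065  0.239] w 0.0389
```

Torque is on a plateau (~0.24) since yaw -20°. A little more, then release and measure the marks.

Call:
carry_out:
  steps:
    - [[0,0,0],-4,1]
    - [[0,0,0],-4,1]
    - [[0,0,0],0,0.2]
    - [[0,0,0],0,0.2]
    - [[0,0,0],0,0.2]
    - [[0,0,0],0,0]
    - [[0,0,0],0,0]

```text
time: 17.2
position: [0.5732, 0.1508, 0.1075]
tool_rot: [0.933, -0.361, 0.006, -0.013]
ft_force: [-0.8, -0.9, -0.2]
grip_width: 0.0707
```

Call:
carry_out:
  steps:
    - [[0,0,2.5],0,0]
    - [[0,0,4],0,0]
    - [[0,0,4],0,0]
    - [[0,0,0],0,0]
    - [[0,0,0],0,0]

```text
time: 17.7
position: [0.5713, 0.1505, 0.2144]
tool_rot: [0.933, -0.36, 0.004, -0.012]
ft_force: [-0.9, 0.1, -1.4]
grip_width: 0.0866
```

```bash
python3 - <<'E'
from h import *
o=st();print(R.from_quat(o['tool_rot']).apply([0,0,1]))
c=cams.camera("wrist");np.savez("k3.npz",**c);marks(c);print(proj(c,[.574,.1512,.113]))
c=cams.camera("top");marks(c,(.5733,.1517))
E
```

```text
t17.70 p [0.5713 0.1505 0.2144] yaw -42.2 q6 0.79 F [-0.9  0.1 -1.4] M [-0.02   0.01  -0.018] w 0.0866
[ 0.01676189  0.01934238 -0.9996724 ]
knob ang 141.6 peak 255 median 107 other peaks [350, 345] 115
collar ang 163.1 peak 236 median 119 other peaks [18, 16] 142
[321.78443805 200.13977274]
knob ang 6.6 peak 105 median 90 other peaks [349, 350] 104
collar ang -6.0 peak 112 median 85 other peaks [9, 25] 110
```

```bash
cat >> h.py <<'E'
def collar(c,K=(.574,.1512)):
    A=np.arange(0,360,1.);f=np.full(360,np.nan);K=np.array(K)
    for i,a in enumerate(np.radians(A)):
        P=[np.array([K[0]+r*np.cos(a),K[1]+r*np.sin(a),.08]) for r in np.arange(.0215,.0256,.0005)]
        ok=[]
        for p in P:
            d=c["eye"]-p;s=np.linspace(0,.034/d[2],12)[:,None]
            if np.linalg.norm((p+s*d)[:,:2]-K,axis=1).min()>.0213: ok.append(proj(c,p))
        if len(ok)>2:
            q=np.array(ok,np.float32);f[i]=cv2.remap(c["pixels"],q[:,:1],q[:,1:],cv2.INTER_LINEAR).reshape(-1,3).min(1).mean()
    g=np.nan_to_num(f);i=g.argmax();w=np.clip(g-.5*(g.max()+np.nanmedian(f)),0,None);near=abs((A-i+180)%360-180)<15
    print("collar ang %.1f"%np.degrees(np.angle((w*near*np.exp(1j*np.radians(A))).sum())),"peak",int(g.max()),"med",int(np.nanmedian(f)),"visible deg",np.isfinite(f).sum(), "next",int((g*~near).max()))
E
python3 - <<'E'
from h import *
for n in ("k1","k3"):
    c=dict(np.load(n+".npz"))
    for K in ((.574,.1512),(.575,.1512),(.574,.1520)): print(n,K);collar(c,K);marks(c,K)
c=dict(np.load("k3.npz"));save(c,"k3.png",(261,140,381,250),5)
E
```

```text
k1 (0.574, 0.1512)
collar ang -84.0 peak 157 med 125 visible deg 200 next 138
knob ang -76.5 peak 251 median 100 other peaks [242, 238] 113
collar ang -67.0 peak 252 median 120 other peaks [278, 240] 148
k1 (0.575, 0.1512)
collar ang -84.3 peak 227 med 128 visible deg 200 next 140
knob ang -80.4 peak 251 median 102 other peaks [233, 234] 114
collar ang -69.5 peak 252 median 122 other peaks [275, 238] 144
k1 (0.574, 0.152)
collar ang -83.2 peak 184 med 125 visible deg 200 next 141
knob ang -77.0 peak 251 median 100 other peaks [240, 241] 114
collar ang -67.2 peak 251 median 119 other peaks [241, 242] 141
k3 (0.574, 0.1512)
collar ang 18.9 peak 142 med 125 visible deg 206 next 141
knob ang 141.6 peak 255 median 107 other peaks [350, 345] 115
collar ang 163.1 peak 236 median 119 other peaks [18, 16] 142
k3 (0.575, 0.1512)
collar ang -10.5 peak 141 med 128 visible deg 206 next 141
knob ang 144.0 peak 255 median 108 other peaks [349, 344] 115
collar ang 164.0 peak 252 median 121 other peaks [3, 4] 142
k3 (0.574, 0.152)
collar ang 148.5 peak 147 med 125 visible deg 206 next 142
knob ang 144.1 peak 255 median 107 other peaks [347, 342] 115
collar ang 165.0 peak 232 median 117 other peaks [15, 16] 142
```

View pics/k3.png

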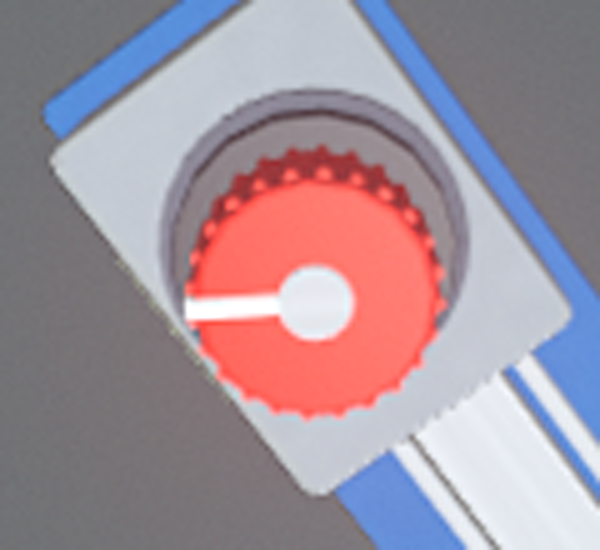

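Last picture: knob mark points left at crop (235,308). No collar mark shows on the visible collar rim beside it, so it has slipped and lies hidden under the knob's lower left. I turn the wrist so that the camera sees the collar mark's side and measure numerically.

Call:
carry_out:
  steps:
    - [[0,0,0],8.5,0]
    - [[0,0,0],8.5,0]
    - [[0,0,0],8.5,0]
    - [[0,0,0],8.5,0]
    - [[0,0,0],8.5,0]
    - [[0,0,0],8.5,0]
    - [[0,0,0],8.5,0]
    - [[0,0,0],8.5,0]
    - [[0,0,0],8.5,0]
    - [[0,0,0],8.5,0]

```text
time: 18.8
position: [0.5612, 0.1493, 0.1959]
tool_rot: [0.927, 0.374, -0.02, -0.007]
ft_force: [-0.7, -0.7, 0.1]
grip_width: 0.0871
```

Call:
carry_out:
  steps:
    - [[0,0,0],8.5,0]
    - [[0,0,0],8.5,0]
    - [[0,0,0],8.5,0]
    - [[0,0,0],8.5,0]
    - [[0,0,0],0,0]
    - [[0,0,0],0,0]
    - [[0,0,0],0,0]

```text
time: 19.5
position: [0.5546, 0.1487, 0.1843]
tool_rot: [0.776, 0.63, -0.031, -0.006]
ft_force: [-0.1, 0.1, -0.1]
grip_width: 0.0871
```

```bash
python3 - <<'E'
from h import *
o=st()
c=cams.camera("wrist");np.savez("k4.npz",**c)
for K in ((.574,.1512),(.575,.1512),(.574,.1520)): print(K);collar(c,K);marks(c,K)
E
```

```text
t19.50 p [0.5546 0.1487 0.1843] yaw 78.2 q6 -1.27 F [-0.1  0.1 -0.1] M [ 0.108 -0.24  -0.014] w 0.0871
(0.574, 0.1512)
collar ang 165.6 peak 198 med 117 visible deg 209 next 127
knob ang 139.5 peak 253 median 94 other peaks [213, 214] 104
collar ang 165.6 peak 218 median 107 other peaks [232, 229] 129
(0.575, 0.1512)
collar ang 166.2 peak 238 med 120 visible deg 209 next 130
knob ang 142.0 peak 254 median 94 other peaks [206, 207] 105
collar ang 166.1 peak 248 median 114 other peaks [206, 207] 133
(0.574, 0.152)
collar ang 167.7 peak 193 med 117 visible deg 209 next 130
knob ang 142.0 peak 252 median 92 other peaks [214, 215] 105
collar ang 167.6 peak 211 median 101 other peaks [230, 228] 132
```

Knob mark is 24–26° clockwise past the collar mark with the knob free. Quick numeric check of the bush, then hand in.

```bash
python3 - <<'E'
from h import *
c=cams.camera("top");H=hsv(c);m=cv2.inRange(H,(10,100,80),(30,255,255))
k=np.zeros_like(m);k[190:235,330:375]=m[190:235,330:375]
n,l,s,ce=cv2.connectedComponentsWithStats(k)
for i in range(1,n): print(s[i].tolist(),ce[i],ray(c,*ce[i],.08).round(4))
print("expect bush top",proj(c,[.56,.0,.08]),"jaw",proj(c,[.561,.0125,.04]))
o=st();print(robot.hand_in())
E
```

```text
[347, 209, 12, 8, 56] [352.125      212.76785714] [0.5578 0.0081 0.08  ]
expect bush top [354.64045865 212.09767162] jaw [349.97919136 212.49035785]
t19.60 p [0.5548 0.1487 0.1846] yaw 78.2 q6 -1.27 F [-0.4 -0.4 -0. ] M [ 0.083 -0.247 -0.047] w 0.0870
the job is handed in; nothing more can be done
None
```

I stood the brass bush on the vice bed between the V block and the jaw and released it at about 3 N of contact force. I then turned the knob about 143° clockwise until the ratchet slipped, let go and backed off clear. The job was handed in at 19.6 s; no verdict was given.

**Torque:** it stayed near 0.15 N m, rose at about 120° of turn, and then held at about 0.24 N m while I kept turning. That fits the ratchet slipping with the bush clamped, although it reads a little under the 0.27 N m in the task.

**Slip:** with the knob free, the knob mark is about 24–26° clockwise past the collar mark, so under a sixth of a turn. Two other readings did not work. The low-resolution top camera could not make out the marks after the turn. One wrist view had the collar mark hidden behind the knob, so I measured again from the collar mark's side.

**Bush:**
- After release, the picture showed it standing upright in the V.
- The last top-camera check found bush and jaw merged into one brass patch, where I expected them. It therefore does not show separately that the bush is upright; the clamping rests on the torque and slip.

The steel and black bushes, the carton and the stapler were not touched.

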